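# Build up a squared specimen riser

## Task

Build a riser for the specimen on the metal plate with the round opening, leaving that plate where it lies: stack the slotted plate on it and then the plain plate on top, each lying flat with all edges flush with the plate below, so the pile is square. Then stand the wide resin specimen mount upright on the middle of the top plate, its polished face still upward, and leave the other things on the bench where they are.

Things in the scene. Friction and masses are not known exactly. Their poses are not given: they have to be found in the camera images.
- base_plate_mid (a point): the bottom of the riser: bare metal plate, 84 x 56 x 10 mm, lying flat, loose, about 0.1 to 0.2 kg, four small dark screw marks near the corners of its top, with one ROUND through-opening of 28 mm in the middle. The point is the plate's centre, half-way up (5 mm above its underside and below its top); x along the 84 mm side, y along the 56 mm side, z up.
- slot_plate_mid (a point): the middle of the riser: bare metal plate, 84 x 56 x 10 mm, lying flat, loose, about 0.1 to 0.2 kg, four small dark screw marks near the corners of its top, with one straight-sided SLOT of 56 x 12 mm right through its middle, along its length. The point is the plate's centre, half-way up (5 mm above its underside and below its top); x along the 84 mm side, y along the 56 mm side, z up.
- plain_plate_mid (a point): the top of the riser: bare metal plate, 84 x 56 x 10 mm, lying flat, loose, about 0.1 to 0.2 kg, four small dark screw marks near the corners of its top, with no opening. The point is the plate's centre, half-way up (5 mm above its underside and below its top); x along the 84 mm side, y along the 56 mm side, z up.
- specimen_mid (a point): the specimen: the widest of the three resin mounts, a disc of 38 mm diameter and 18 mm height standing on the bench, with a polished metal section in its top face. The point is its centre, 9 mm above its underside; z up out of the polished face.
- tape_roll: bystander: roll of tape lying flat, 80 mm across, 18 mm high; origin at the centre of its underside. Leave alone.
- small_mount_a: bystander: small resin mount, 30 mm diameter, 18 mm high; origin at the centre of its underside. Leave alone.
- small_mount_b: bystander: small resin mount, 30 mm diameter, 18 mm high; origin at the centre of its underside. Leave alone.
- bulb_box: bystander: small upright carton, 43 x 42 x 62 mm; origin at the centre of its underside. Leave alone. (Also on the bench: a fixed microscope between the robot and the work, about 0.27 m tall, reaching out to about x = 0.37 at y = -0.05; a drawer cabinet, about 0.19 m tall, whose nearest corner is about x = 0.50, y = 0.05. Carry things over or round them.)
Mind the look-alikes: they are no part of the job. Leave any orange or turquoise look-alike of the part that bears plain_plate_mid alone.

How it is judged:
At the end, for the whole second after the job is handed in: Round-opening plate flat, within 30 mm of its start; slotted plate on it, plain plate on that, each within 5 mm of its centre each way, 0.09 rad of square and 2.5 mm of pile height; wide mount upright, face up (0.1 rad), on the top plate within 9 mm of its centre (distance of base_plate_mid from where it was at the start of the episode below 0.03 m and angle between base_plate_mid's own z axis and vertical below 0.06 rad and x of slot_plate_mid in the frame of base_plate_mid between -0.005 and 0.005 m and y of slot_plate_mid in the frame of base_plate_mid between -0.005 and 0.005 m and z of slot_plate_mid in the frame of base_plate_mid between 0.0075 and 0.0125 m and angle between the x axis of each of slot_plate_mid, plain_plate_mid and the x axis of base_plate_mid, either way round below 0.09 rad and x of plain_plate_mid in the frame of base_plate_mid between -0.005 and 0.005 m and y of plain_plate_mid in the frame of base_plate_mid between -0.005 and 0.005 m and z of plain_plate_mid in the frame of base_plate_mid between 0.0175 and 0.0225 m and horizontal distance between specimen_mid and plain_plate_mid below 0.009 m and angle between specimen_mid's own z axis and vertical below 0.1 rad and z of specimen_mid in the frame of base_plate_mid between 0.0315 and 0.0365 m); the robot touches nothing.
It fails at once if a bystander (tape roll, small mount or carton) is moved more than 20 mm (distance of any of tape_roll, small_mount_a, small_mount_b, bulb_box from where it was at the start of the episode above 0.02 m).
It also fails if it takes over 72 s, if anything falls off the work surface, if the arm or the gripper's body presses on something with over 40 N, if the wrist force passes 120 N, or if a joint passes its speed limit or range.

## Robot

A 6-joint arm with a two-finger parallel gripper is mounted at the origin on the work surface; the furniture and walls round the work are solid. World frame = base frame: x ahead of the robot, y to its left, z up, the work surface at z = 0. Lengths are in m, angles in rad, forces in N, time in s.
With the tool pointing down it reaches from about 0.3 to 0.875 m from the base axis. Payload 6.4 kg.
Tool frame: the origin (TCP) lies between the finger pads; the fingertips stand 25 mm ahead of it and the grasp point (between the pads) lies 6 mm ahead of it; z points along the fingers, y is the line along which they close (so a half turn about z gives the same grasp; the last joint's range is limited). The gripper opens to 85 mm and grips with 20 to 120 N. Pads are 22 mm wide; open, the fingers measure 114 mm over their backs; the gripper's body (76 mm by 85 mm) begins 54 mm behind the grasp point. The pads swing forward as they close: fully open they stand 13 mm farther back than shut.
Start: joints at [0.956, 0.181, 1.607, -0, 1.354, -0.206], TCP at [0.229, 0.528, 0.233] pointing down, gripper open.
Joint ranges: [-2.99, 2.99], [-0.89, 2.07], [0.3, 2.58], [-1.14, 4.28], [0, 2.63], [-3.12, 3.12]. Speed limits (rad/s): [2.57, 2.57, 3.01, 3.14, 3.14, 3.14].

## Interface

Orientations are given as a unit quaternion [w, x, y, z].
In Python, from bench import ctrl gives the robot as it stands.
- The arm moves only by the tool servo_tool, never from a script. Its argument "series" is text: rows parted by semicolons, each of 7 numbers parted by spaces: the gripper command: -1 is fully open, 1 is shut, values between are in proportion, then the shift along the tool's x, y, z in m, then the turn, a rotation vector about the tool's x, y, z in degrees. A call has 1 to 12 rows; each row is the pose to reach, as a shift and turn from the pose commanded when the call began, along the tool's axes at that moment; what a row does not reach only later rows make up. A row lasts 1/12 s, in which the tool goes at most 41.7 mm and 7.16 degrees, less where a joint would pass 70% of its speed; a pose out of reach is approached as far as the arm can. A call with a gripper value outside its range is refused whole. The fingers move at their own pace and stop on an object; the grip force is fixed at half the most. Time passes only in rows, so rows that repeat a pose let the fingers close. It gives the time, the measured TCP pose, the force, the opening and the grip force at its end, in the units of the state.
- ctrl.get_obs(): the state, without advancing time (a new reading comes with each control period).
- ctrl.camera(name): name is "scene" or "side" or "wrist"; returns a dict with "img" (400x640x3 uint8, red, green, blue), "z_map" (400x640 float32, m along the optical axis (not along the pixel's ray), 0 where there is no reading), "fovy" (degrees; the focal length in pixels is half the picture's height over the tangent of half this angle, whatever the lens; pixels are square), "cx", "cy" (the principal point, pixels), "extrinsics" (4x4, takes a point from camera to world coordinates); the wrist camera has in their place "T_tool_cam" (4x4, takes a point from camera to tool coordinates, whose origin is the TCP and whose axes are the flange's). Camera axes: x right, y down, z forward; pixel columns grow to the right and rows downward; lengths in m; the calibration is good to about 2 mm. The wrist camera is an equidistant fisheye: a pixel r from the principal point sees the ray r / f radians off the axis. A picture is of the moment at which its call begins: read the wrist's pose just before it.
- ctrl.hand_in(): hands the job in; it is judged then, once.
The state is a dict: "time_s": time; "q": joint angles; "dq": joint speeds; "joint_efforts": joint torques, N m; "eef_pos": TCP position; "eef_rot": TCP orientation; "wrist_force": force on the tool from outside, world axes, zero at the start; "torque": the same for the moment, N m; "opening": opening from 0.0 (shut) to 1.0 (fully open); "grasp_force": force on a finger pad.
Only numpy, scipy, OpenCV 4.12 (cv2) and the standard library are available. Lean on these libraries where they do the work, as an engineer would, in place of code of your own. Each camera call takes 0.05 s, during which the arm holds its last target. There are 200 camera calls.

## Working session

There is one attempt and no reset: what is moved stays moved. The work goes in short steps, Python scripts to look and compute and a tool call to move; the robot and the scene stay as the last step left them, time stands still between calls to the robot, and variables do not carry over. Pictures are saved under pics/ and viewed, at most 10 in all, crops included, and the job is handed in when it is done.

Besides the shell and the picture viewer there is one more tool, called as name(argument=value, ...) on one line, values as JSON. servo_tool: Moves the arm, as the interface text tells. Its arguments: {"type":"object","properties":{"series":{"type":"string"}},"required":["series"]}

```bash
mkdir -p pics
cat > h.py <<'E'
import numpy as np, cv2, pickle
from bench import ctrl
from scipy.spatial.transform import Rotation as R
def snap(n,f):
    o=ctrl.get_obs(); c=ctrl.camera(n); c['obs']=o
    cv2.imwrite(f'pics/{f}.png',c['img'][:,:,::-1]); pickle.dump(c,open(f'{f}.pkl','wb')); return c
def Ttool(o):
    T=np.eye(4); q=o['eef_rot']; T[:3,:3]=R.from_quat([q[1],q[2],q[3],q[0]]).as_matrix(); T[:3,3]=o['eef_pos']; return T
def ext(c):
    return c['extrinsics'] if 'extrinsics' in c else Ttool(c['obs'])@c['T_tool_cam']
def rays(c,u,v):
    f=200/np.tan(np.radians(c['fovy'])/2); x=(np.asarray(u,float)-c['cx'])/f; y=(np.asarray(v,float)-c['cy'])/f
    if 'extrinsics' not in c:
        r=np.hypot(x,y)+1e-9; s=np.tan(r)/r; x=x*s;y=y*s
    return np.stack([x,y,np.ones_like(x)],-1)
def at_z(c,u,v,z):  # intersect with plane
    E=ext(c); d=rays(c,u,v)@E[:3,:3].T; o=E[:3,3]
    return o+d*((z-o[2])/d[...,2])[...,None]
def cloud(c):
    v,u=np.mgrid[:400,:640]; E=ext(c); p=rays(c,u,v)*c['z_map'][...,None]
    return p@E[:3,:3].T+E[:3,3]
E
python3 - <<'E'
from h import *
cs=[snap(n,n+'0') for n in('scene','side','wrist')]
cv2.imwrite('pics/m.png',cv2.resize(np.vstack([np.hstack([cs[0]['img'],cs[1]['img']])])[:,:,::-1],(800,250)))
for c in cs: print(ext(c).round(3).tolist(),c['fovy'],c['cx'],c['cy'])
o=cs[0]['obs'];print(o['time_s'],o['eef_rot'],o['wrist_force'])
E
```

```text
[[-0.77, 0.473, -0.428, 0.76], [0.638, 0.562, -0.527, 0.484], [-0.009, -0.679, -0.734, 0.671], [0.0, 0.0, 0.0, 1.0]] 56.08376818360491 317.6943629116547 197.51074717360385
[[-0.907, -0.202, 0.37, 0.025], [-0.421, 0.472, -0.775, 0.79], [-0.018, -0.858, -0.513, 0.546], [0.0, 0.0, 0.0, 1.0]] 55.99730699419803 319.634861061044 204.30151387269544
[[0.397, 0.878, 0.268, 0.16], [0.918, -0.38, -0.116, 0.557], [-0.0, 0.292, -0.956, 0.374], [0.0, 0.0, 0.0, 1.0]] 65.70646984690485 322.74076460800336 203.48145993732808
0.0 [-3.49560312e-04  2.02971609e-01  9.79184243e-01 -7.88148558e-04] [-0.33170395 -0.06660815  0.50148926]
```

View pics/scene0.png

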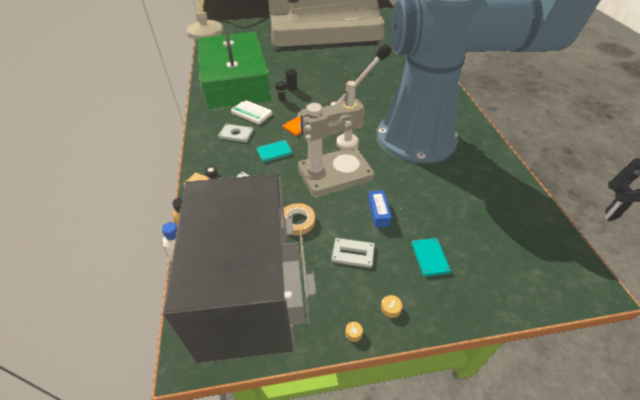

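View pics/side0.png

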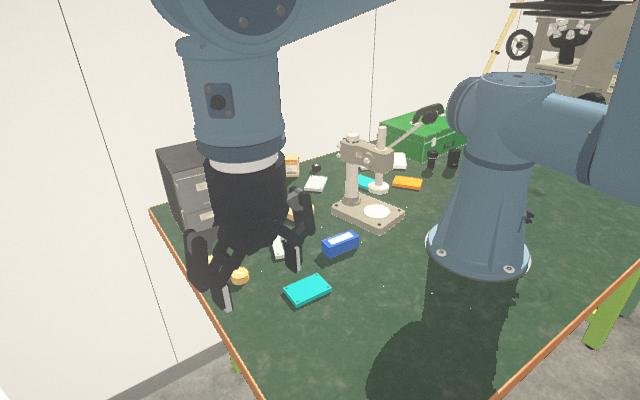

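Scene view: the slotted plate is at about (354,253), the round-opening plate at (236,132), and two mounts at (392,306) and (354,331). Another plate is half hidden behind the cabinet at (244,177), which the side view shows at (316,183). Next I'll enlarge these and measure.

Run:
```python
from h import *
L=lambda f:pickle.load(open(f+'.pkl','rb'))
s,d=L('scene0'),L('side0')
a=cv2.resize(s['img'][90:210,170:330],None,fx=2.5,fy=2.5,interpolation=2)
b=cv2.resize(s['img'][230:350,320:480],None,fx=2.5,fy=2.5,interpolation=2)
e=cv2.resize(d['img'][140:260,270:430],None,fx=2.5,fy=2.5,interpolation=2)
w=cv2.resize(L('wrist0')['img'],(400,250)); w=np.vstack([w,np.zeros((50,400,3),np.uint8)])
cv2.imwrite('pics/crop1.png',np.vstack([np.hstack([a,b]),np.hstack([e,w])])[:,:,::-1])
P=cloud(s);Q=cloud(d)
for n,(u,v) in dict(slot=(354,266),base=(228,133),hid=(243,178),mA=(392,306),mB=(354,331),tape=(310,222),box=(252,112),orange=(293,126),turq=(274,151),carton=(198,178)).items(): print(n,P[v,u].round(3))
for n,(u,v) in dict(hid=(316,183),car=(291,166),p2=(400,160)).items(): print('side',n,Q[v,u].round(3))
```

```text
slot [ 0.435  0.201 -0.   ]
base [ 0.412 -0.347  0.012]
hid [0.554 0.013 0.19 ]
mA [0.45  0.318 0.02 ]
mB [0.537 0.307 0.018]
tape [0.44  0.062 0.018]
box [ 0.304 -0.387  0.014]
orange [ 0.25  -0.254  0.011]
turq [ 0.355 -0.2    0.009]
carton [ 0.578 -0.183  0.06 ]
side hid [ 0.475 -0.13   0.01 ]
side car [ 0.577 -0.159  0.037]
side p2 [ 0.282 -0.391  0.012]
```

View pics/crop1.png

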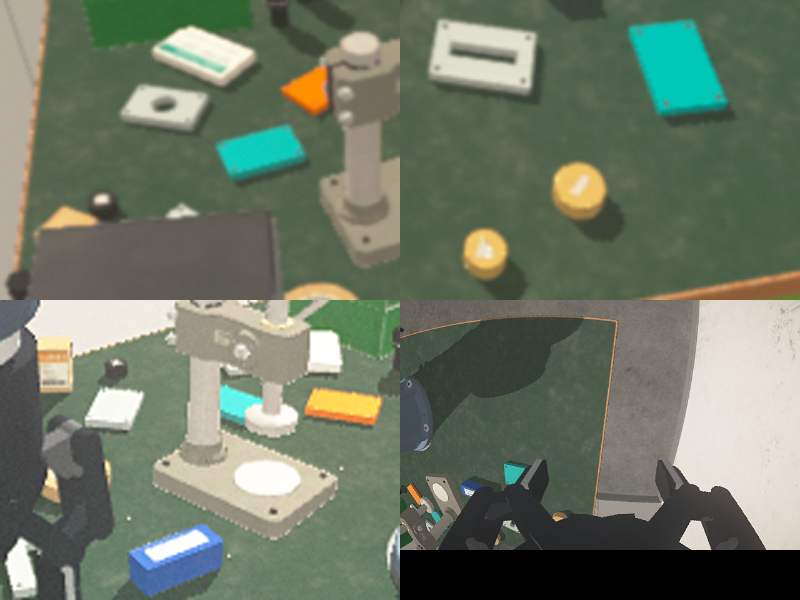

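The crops show the plain plate behind the cabinet (around x 0.475, y -0.13), with the base plate and slotted plate in clear view. The nearer mount looks wider. Next I'll fit their outlines.

```bash
cat >> h.py <<'E'
def rect(c,ctr,rad=0.07,z=0.010,tol=0.005,sat=45,vmin=110,bare=True):
    P=cloud(c); hsv=cv2.cvtColor(c['img'],cv2.COLOR_RGB2HSV)
    m=(np.hypot(P[...,0]-ctr[0],P[...,1]-ctr[1])<rad)&(abs(P[...,2]-z)<tol)&(c['z_map']>0)
    if bare: m&=(hsv[...,1]<sat)&(hsv[...,2]>vmin)
    m=cv2.morphologyEx(m.astype(np.uint8),cv2.MORPH_OPEN,np.ones((2,2)))
    n,l,st,_=cv2.connectedComponentsWithStats(m); m=l==1+np.argmax(st[1:,4])
    v,u=np.nonzero(m); X=at_z(c,u,v,z)[:,:2]
    (x,y),(w,h),a=cv2.minAreaRect((X*1000).astype(np.float32))
    if w<h: w,h,a=h,w,a+90
    a=(a+90)%180-90
    return dict(n=len(u),c=(round(x/1e3,4),round(y/1e3,4)),size=(round(w,1),round(h,1)),yaw=round(a,2),z=P[m][:,2].mean().round(4),cen=X.mean(0).round(4))
E
python3 - <<'E'
from h import *
L=lambda f:pickle.load(open(f+'.pkl','rb'))
s,d=L('scene0'),L('side0')
print('base',rect(s,(.41,-.35)));print('slot',rect(s,(.43,.19)))
print('plain side',rect(d,(.475,-.13)));print('base side',rect(d,(.41,-.35)))
for n,ce in(('A',(.455,.318)),('B',(.537,.307))): print(n,rect(s,ce,.035,.018,.004,bare=False))
print(Ttool(s['obs']).round(3).tolist()); print(L('wrist0')['T_tool_cam'].round(3).tolist())
E
```

```text
base {'n': 350, 'c': (0.3921, -0.3342), 'size': (87.2, 61.1), 'yaw': -53.02, 'z': np.float64(0.0084), 'cen': array([ 0.3923, -0.3344])}
slot {'n': 809, 'c': (0.4176, 0.18), 'size': (83.7, 59.0), 'yaw': -50.07, 'z': np.float64(0.0121), 'cen': array([0.4176, 0.1805])}
plain side {'n': 249, 'c': (0.4729, -0.1276), 'size': (90.8, 55.6), 'yaw': -76.75, 'z': np.float64(0.0076), 'cen': array([ 0.4728, -0.1269])}Traceback (most recent call last):
  File "<stdin>", line 5, in <module>
  File "h.py", line 27, in rect
    n,l,st,_=cv2.connectedComponentsWithStats(m); m=l==1+np.argmax(st[1:,4])
                                                         ~~~~~~~~~^^^^^^^^^^
    return _wrapfunc(a, 'argmax', axis=axis, out=out, **kwds)
    return bound(*args, **kwds)
ValueError: attempt to get argmax of an empty sequence
```

```bash
cat > go.py <<'E'
import sys
from h import *
# go.py x y z yawOfToolY(deg): shift/turn from present pose, tool kept pointing down
def plan(x,y,z,yaw):
    T=Ttool(ctrl.get_obs()); a=np.radians(yaw)
    best=None
    for s in (0,np.pi):
        ty=np.array([np.cos(a+s),np.sin(a+s),0]); tz=np.array([0,0,-1.]); D=np.stack([np.cross(ty,tz),ty,tz],1)
        rv=np.degrees(R.from_matrix(T[:3,:3].T@D).as_rotvec())
        if best is None or np.linalg.norm(rv)<np.linalg.norm(best): best=rv
    print('shift',(T[:3,:3].T@(np.array([x,y,z])-T[:3,3])).round(4),'rot',best.round(2),'q6',ctrl.get_obs()['q'][5].round(2),'t',ctrl.get_obs()['time_s'])
if __name__=='__main__': plan(*map(float,sys.argv[1:]))
E
python3 go.py .4176 .18 .14 40
python3 - <<'E'
from h import *
s=pickle.load(open('scene0.pkl','rb'))
for n,ce in(('A',(.455,.318)),('B',(.537,.307))): print(n,rect(s,ce,.035,.018,.004,bare=False))
E
```

```text
shift [-0.3118 -0.2433  0.0922] rot [-0.08 -0.   26.58] q6 -0.21 t 0.15
A {'n': 308, 'c': (0.4477, 0.3172), 'size': (38.7, 35.4), 'yaw': 43.65, 'z': np.float64(0.0209), 'cen': array([0.4477, 0.3171])}
B {'n': 222, 'c': (0.5351, 0.3071), 'size': (29.0, 28.5), 'yaw': 3.12, 'z': np.float64(0.0165), 'cen': array([0.5353, 0.3072])}
```

Mount A, at (0.448, 0.317), is the wide one, and B is small. Moving above the slotted plate.

servo_tool(series="-1 -0.312 -0.243 0.092 0 0 26.6;-1 -0.312 -0.243 0.092 0 0 26.6;-1 -0.312 -0.243 0.092 0 0 26.6;-1 -0.312 -0.243 0.092 0 0 26.6;-1 -0.312 -0.243 0.092 0 0 26.6;-1 -0.312 -0.243 0.092 0 0 26.6;-1 -0.312 -0.243 0.092 0 0 26.6;-1 -0.312 -0.243 0.092 0 0 26.6;-1 -0.312 -0.243 0.092 0 0 26.6;-1 -0.312 -0.243 0.092 0 0 26.6;-1 -0.312 -0.243 0.092 0 0 26.6;-1 -0.312 -0.243 0.092 0 0 26.6")

```text
time_s: 1.15
eef_pos: [0.4185, 0.1792, 0.1401]
eef_rot: [-0.001, 0.425, 0.905, -0.0]
wrist_force: [0.7, -0.2, -0.1]
opening: 0.998
grasp_force: 0.0
```

```bash
python3 - <<'E'
from h import *
c=snap('wrist','w1'); print(c['obs']['eef_pos'],c['obs']['time_s']); print(rect(c,(.418,.18)));print(rect(c,(.448,.317),.04,.018,.004,bare=False))
E
python3 go.py .4176 .18 .04 40
```

```text
[0.41848292 0.17916597 0.14013406] 1.15
{'n': 4526, 'c': (0.4168, 0.1762), 'size': (84.0, 56.4), 'yaw': -50.17, 'z': np.float64(0.011), 'cen': array([0.4158, 0.1773])}
{'n': 1327, 'c': (0.4469, 0.3131), 'size': (38.7, 38.2), 'yaw': 70.21, 'z': np.float64(0.0197), 'cen': array([0.4467, 0.313 ])}
shift [ 1.000e-04 -5.000e-04  1.004e-01] rot [-0.04 -0.05 -0.14] q6 -0.55 t 1.2
```

View pics/w1.png

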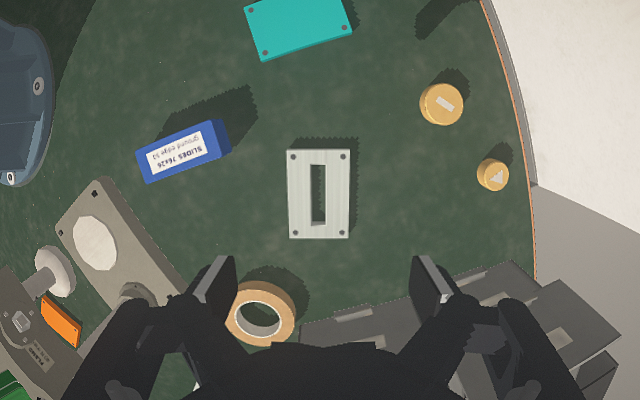

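The slotted plate is at (319,194), between and ahead of the fingers, and the outline fit matches it exactly. I'll check the depth of the open fingertips in this picture, then descend.

```bash
python3 - <<'E'
from h import *
c=pickle.load(open('w1.pkl','rb'))
T=Ttool(c['obs']); P=(cloud(c)-T[:3,3])@T[:3,:3]
for a,b in((185,240),(405,460)):
    q=P[250:330,a:b].reshape(-1,3); q=q[(q[:,2]<.05)&(abs(q[:,0])<.03)&(abs(q[:,1])<.07)]; print(np.percentile(q,[0,1,50,99,100],axis=0).round(4).tolist())
E
python3 go.py .4168 .1767 .028 39.9
```

```text
[[-0.0117, -0.0567, -0.0781], [-0.0102, -0.0557, -0.0768], [0.0102, -0.0429, -0.042], [0.0174, -0.0294, -0.0143], [0.0182, -0.0272, -0.0123]]
[[-0.0122, 0.0267, -0.0791], [-0.0101, 0.0291, -0.077], [0.0102, 0.0429, -0.0417], [0.0174, 0.0557, -0.014], [0.0182, 0.0566, -0.012]]
shift [-0.0019 -0.0032  0.1124] rot [-0.04 -0.05 -0.04] q6 -0.55 t 1.2
```

Run:
```python
from h import *
c=pickle.load(open('w1.pkl','rb'))
T=Ttool(c['obs']); P=(cloud(c)-T[:3,3])@T[:3,:3]
print(c['T_tool_cam'].round(3).tolist())
for v,u in((258,425),(262,420),(262,430),(280,440),(292,445),(258,225),(300,210),(270,215)): print(v,u,P[v,u].round(4),c['z_map'][v,u])
```

```text
[[0.001, -0.956, -0.292, 0.074], [1.0, 0.0, 0.002, -0.0], [-0.002, -0.292, 0.956, -0.142], [0.0, 0.0, 0.0, 1.0]]
258 425 [ 0.0104  0.0472 -0.0191] 0.136241
262 420 [ 0.0105  0.0436 -0.023 ] 0.132465
262 430 [ 0.0111  0.0478 -0.0245] 0.13090152
280 440 [ 0.0106  0.0474 -0.0396] 0.11659994
292 445 [ 0.0108  0.0461 -0.0489] 0.107602805
258 225 [ 0.0111 -0.0445 -0.0203] 0.13470569
300 210 [ 0.0077 -0.0427 -0.0492] 0.108109616
270 215 [ 0.0106 -0.046  -0.0309] 0.124685004
```

servo_tool(series="-1 -0.002 -0.003 0.04 0 0 0;-1 -0.002 -0.003 0.08 0 0 0;-1 -0.002 -0.003 0.1 0 0 0;-1 -0.002 -0.003 0.11 0 0 0;-1 -0.002 -0.003 0.11 0 0 0;-1 -0.002 -0.003 0.11 0 0 0")

```text
time_s: 1.7
eef_pos: [0.4174, 0.1781, 0.0313]
eef_rot: [0.0, 0.422, 0.907, 0.0]
wrist_force: [1.0, 0.5, 0.8]
opening: 1.0
grasp_force: 0.0
```

Run:
```python
from h import *
c=snap('wrist','w2'); print(c['obs']['eef_pos'])
P=cloud(c)
for v,u in((262,420),(262,430),(280,440)): print(P[v,u].round(4))
s=snap('side','s2')
cv2.imwrite('pics/m2.png',np.hstack([cv2.resize(c['img'],(400,250)),cv2.resize(s['img'][180:305,180:380],(400,250),interpolation=2)])[:,:,::-1])
```

```text
[0.41738703 0.17807128 0.03126865]
[0.4435 0.2143 0.0551]
[0.4466 0.2174 0.0561]
[0.4476 0.2165 0.0698]
```

View pics/m2.png

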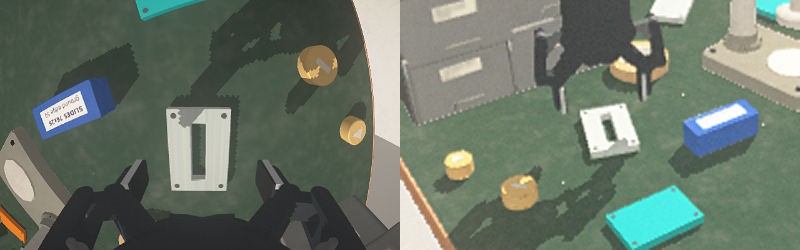

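The wrist half shows the slotted plate centred between the fingers, with the pads at rows 160-200. In the side half, the tips at (560,110) and (645,98) look well above the bench. I'll measure the tip height with the side depth.

```bash
python3 - <<'E'
from h import *
c=pickle.load(open('s2.pkl','rb')); P=cloud(c); T=Ttool(c['obs'])
q=(P-T[:3,3])@T[:3,:3]
m=(c['z_map']>0)&(P[...,2]>.013)&(np.abs(q[...,0])<.04)&(np.abs(q[...,1])<.07)&(np.abs(q[...,1])>.03)
for s in(1,-1):
    k=m&(q[...,1]*s>0); i=np.argsort(q[k][:,2])[::-1][:12]; print(q[k][i].round(3).tolist())
E
python3 go.py .4168 .1767 .02 39.9
```

```text
[[0.011, 0.046, -0.015], [0.012, 0.044, -0.015], [0.011, 0.048, -0.015], [0.011, 0.044, -0.018], [0.006, 0.05, -0.018], [0.013, 0.046, -0.019], [0.012, 0.048, -0.019], [0.01, 0.043, -0.019], [0.011, 0.046, -0.02], [0.01, 0.048, -0.02], [0.009, 0.054, -0.021], [0.01, 0.052, -0.021]]
[[-0.002, -0.043, -0.011], [0.01, -0.043, -0.013], [0.012, -0.047, -0.014], [0.012, -0.045, -0.014], [0.01, -0.045, -0.016], [0.011, -0.047, -0.016], [0.001, -0.042, -0.016], [0.012, -0.042, -0.017], [0.01, -0.048, -0.018], [0.007, -0.053, -0.018], [0.008, -0.051, -0.019], [0.001, -0.042, -0.019]]
shift [ 0.0003 -0.0023  0.0124] rot [0.16 0.1  0.13] q6 -0.56 t 1.8
```

Both cameras put the open tips about 14 mm behind the reported TCP, so I'll go lower in small steps and watch the force.

servo_tool(series="-1 0 -0.002 0.003 0 0 0;-1 0 -0.002 0.006 0 0 0;-1 0 -0.002 0.008 0 0 0;-1 0 -0.002 0.008 0 0 0")

```text
time_s: 2.13
eef_pos: [0.4156, 0.1758, 0.0226]
eef_rot: [-0.0, 0.423, 0.906, 0.0]
wrist_force: [-0.5, -0.2, 0.4]
opening: 1.006
grasp_force: 0.0
```

servo_tool(series="-1 0 0 0.002 0 0 0;-1 0 0 0.004 0 0 0;-1 0 0 0.006 0 0 0;-1 0 0 0.006 0 0 0")

```text
time_s: 2.47
eef_pos: [0.4153, 0.1758, 0.0162]
eef_rot: [-0.0, 0.423, 0.906, -0.0]
wrist_force: [0.4, -0.4, -0.2]
opening: 0.997
grasp_force: 0.0
```

servo_tool(series="-1 0 0 -0.004 0 0 0;-0.44 0 0 -0.004 0 0 0;-0.44 0 0 -0.004 0 0 0;-0.44 0 0 -0.004 0 0 0;-0.44 0 0 -0.004 0 0 0;-0.44 0 0 -0.004 0 0 0")

```text
time_s: 2.97
eef_pos: [0.4157, 0.1759, 0.0207]
eef_rot: [0.0, 0.423, 0.906, 0.0]
wrist_force: [-0.2, 0.6, -0.6]
opening: 0.722
grasp_force: 0.0
```

Run:
```python
from h import *
for n in('wrist','side'):
    c=snap(n,n+'3'); P=cloud(c); T=Ttool(c['obs']); print(c['obs']['eef_pos'],c['obs']['opening'])
    q=(P-T[:3,3])@T[:3,:3]
    m=(c['z_map']>0)&(P[...,2]>.013)&(np.abs(q[...,0])<.02)&(np.abs(q[...,1])<.06)&(np.abs(q[...,1])>.025)
    for s in(1,-1):
        k=m&(q[...,1]*s>0); i=np.argsort(q[k][:,2])[::-1][:6]; print(q[k][i].round(3).tolist())
    print(rect(c,(.417,.177)))
```

```text
[0.41570406 0.17591378 0.02071283] 0.7219355603366033
[[0.006, 0.031, -0.004], [0.005, 0.031, -0.005], [-0.003, 0.031, -0.005], [0.006, 0.031, -0.005], [-0.004, 0.031, -0.005], [-0.007, 0.031, -0.005]]
[[-0.003, -0.031, -0.004], [-0.004, -0.031, -0.005], [-0.004, -0.031, -0.005], [-0.006, -0.031, -0.005], [0.006, -0.031, -0.005], [0.007, -0.031, -0.005]]
{'n': 11934, 'c': (0.4162, 0.1757), 'size': (85.5, 56.9), 'yaw': -50.01, 'z': np.float64(0.0111), 'cen': array([0.4133, 0.1792])}
[0.41569542 0.17589951 0.02069695] 0.718984138733313
[[0.01, 0.033, -0.005], [0.011, 0.037, -0.007], [0.009, 0.032, -0.007], [0.013, 0.035, -0.008], [0.01, 0.035, -0.008], [0.011, 0.037, -0.01]]
[[0.002, -0.031, -0.004], [0.011, -0.036, -0.006], [0.011, -0.034, -0.006], [0.01, -0.031, -0.006], [0.01, -0.036, -0.008], [0.001, -0.031, -0.009]]
{'n': 461, 'c': (0.4087, 0.1824), 'size': (88.4, 56.3), 'yaw': -50.2, 'z': np.float64(0.0115), 'cen': array([0.408 , 0.1834])}
```

Both cameras now put the tips 5 mm above TCP level, so I'm continuing down in force-checked steps.

servo_tool(series="-0.44 0 0 0.003 0 0 0;-0.44 0 0 0.006 0 0 0;-0.44 0 0 0.008 0 0 0;-0.44 0 0 0.008 0 0 0")

```text
time_s: 3.4
eef_pos: [0.4152, 0.1758, 0.012]
eef_rot: [-0.001, 0.423, 0.906, -0.0]
wrist_force: [-0.7, -0.0, 0.2]
opening: 0.719
grasp_force: 0.0
```

servo_tool(series="-0.44 0 0 0.003 0 0 0;-0.44 0 0 0.006 0 0 0;-0.44 0 0 0.008 0 0 0;-0.44 0 0 0.008 0 0 0")

```text
time_s: 3.73
eef_pos: [0.4153, 0.1758, 0.0041]
eef_rot: [-0.0, 0.423, 0.906, -0.0]
wrist_force: [-0.5, 0.0, 0.6]
opening: 0.718
grasp_force: 0.0
```

servo_tool(series="-0.44 0 0 0.003 0 0 0;-0.44 0 0 0.005 0 0 0;-0.44 0 0 0.005 0 0 0;1 0 0 0.005 0 0 0;1 0 0 0.005 0 0 0;1 0 0 0.005 0 0 0;1 0 0 0.005 0 0 0;1 0 0 0.005 0 0 0")

```text
time_s: 4.4
eef_pos: [0.4156, 0.1759, -0.0]
eef_rot: [-0.0, 0.423, 0.906, -0.0]
wrist_force: [-2.6, -1.2, 5.5]
opening: 0.635
grasp_force: 63.7
```

servo_tool(series="1 0 0 -0.03 0 0 0;1 0 0 -0.07 0 0 0;1 0 0 -0.1 0 0 0;1 0 0 -0.1 0 0 0;1 0 0 -0.1 0 0 0")

```text
time_s: 4.82
eef_pos: [0.4174, 0.1761, 0.1014]
eef_rot: [0.002, 0.423, 0.906, 0.001]
wrist_force: [-0.6, 0.9, -2.0]
opening: 0.634
grasp_force: 64.1
```

```bash
python3 - <<'E'
from h import *
c=snap('wrist','w4'); P=cloud(c); T=Ttool(c['obs']); q=(P-T[:3,3])@T[:3,:3]
hsv=cv2.cvtColor(c['img'],cv2.COLOR_RGB2HSV)
m=(np.abs(q[...,0])<.06)&(np.abs(q[...,1])<.029)&(q[...,2]>-.025)&(q[...,2]<.03)&(hsv[...,1]<60)&(hsv[...,2]>100)
z=np.median(q[m][:,2]); print('plate top in tool z',z)
k=q[m&(abs(q[...,2]-z)<.004)][:,:2]
print(len(k),cv2.minAreaRect((k*1000).astype(np.float32)),k.min(0),k.max(0))
print(c['obs']['eef_pos'],c['obs']['wrist_force'])
E
python3 go.py .40 -.10 .35 39.9
```

```text
plate top in tool z -0.010662863865212292
14549 ((-0.5151519775390625, -0.2044658660888672), (85.3390884399414, 57.64464569091797), 0.1933550089597702) [-0.04327091 -0.02898989] [0.04219474 0.02865745]
[0.41735181 0.17614713 0.10142408] [-0.61643262  0.89659698 -1.95985387]
shift [-0.2014 -0.1891 -0.2503] rot [0.05 0.03 0.08] q6 -0.56 t 4.8667
```

The slotted plate is held square and centred. Next I'll go up and over to beside the base plate, holding the tool back so the wrist camera can see the base past the held plate.

servo_tool(series="1 0 0 -0.04 0 0 0;1 0 0 -0.08 0 0 0;1 0 0 -0.12 0 0 0;1 0 0 -0.16 0 0 0;1 0 0 -0.2 0 0 0;1 0 0 -0.24 0 0 0;1 0 0 -0.24 0 0 0")

```text
time_s: 5.45
eef_pos: [0.4186, 0.1763, 0.3463]
eef_rot: [0.004, 0.423, 0.906, 0.003]
wrist_force: [0.8, 0.2, -0.3]
opening: 0.637
grasp_force: 64.4
```

```bash
python3 go.py .464 -.43 .32 37
```

```text
shift [-0.4936 -0.355   0.0258] rot [0.51 0.3  2.98] q6 -0.56 t 5.45
```

servo_tool(series="1 -0.03 -0.022 0 0 0 0;1 -0.06 -0.043 0 0 0 0;1 -0.09 -0.065 0 0 0 0;1 -0.12 -0.086 0 0 0 0;1 -0.15 -0.108 0 0 0 0;1 -0.18 -0.13 0 0 0 0;1 -0.21 -0.151 0 0 0 0;1 -0.24 -0.173 0 0 0 0;1 -0.27 -0.194 0 0 0 0;1 -0.3 -0.216 0 0 0 1;1 -0.33 -0.237 0 0 0 2;1 -0.36 -0.259 0 0 0 3")

```text
time_s: 6.45
eef_pos: [0.4479, -0.2679, 0.3367]
eef_rot: [-0.002, 0.447, 0.895, 0.001]
wrist_force: [0.6, 0.5, 0.2]
opening: 0.628
grasp_force: 64.4
```

servo_tool(series="1 -0.03 -0.022 0.02 0 0 0;1 -0.06 -0.043 0.04 0 0 0;1 -0.09 -0.065 0.06 0 0 0;1 -0.12 -0.086 0.08 0 0 0;1 -0.13 -0.094 0.09 0 0 0;1 -0.13 -0.094 0.09 0 0 0;1 -0.13 -0.094 0.09 0 0 0")

```text
time_s: 7.03
eef_pos: [0.4504, -0.4262, 0.2456]
eef_rot: [-0.003, 0.447, 0.894, 0.002]
wrist_force: [0.0, 0.5, -0.9]
opening: 0.634
grasp_force: 64.4
```

Run:
```python
from h import *
c=snap('wrist','w5');o=c['obs'];print(o['eef_pos'],o['time_s'],o['opening'],Ttool(o)[:3,2])
print(rect(c,(.392,-.334))); print(rect(c,(.473,-.128)))
```

```text
[ 0.45040044 -0.42619542  0.24563425] 7.0333 0.6343139064977925 [-0.00374098  0.00566276 -0.99997697]
{'n': 2709, 'c': (0.3918, -0.3437), 'size': (82.9, 56.3), 'yaw': -52.82, 'z': np.float64(0.0123), 'cen': array([ 0.3919, -0.3437])}
{'n': 2025, 'c': (0.4839, -0.1408), 'size': (88.2, 57.7), 'yaw': -76.77, 'z': np.float64(0.012), 'cen': array([ 0.4855, -0.1448])}
```

View pics/w5.png

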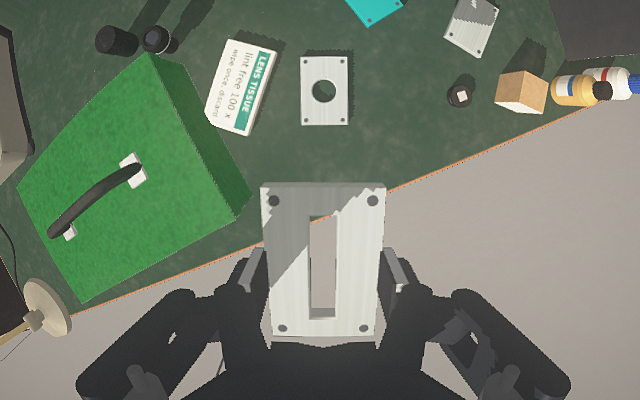

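The base plate is at (325,92) with the round opening clear, the slotted plate is held in front of it, the lens tissue box is at (243,87), and the green case is on the left. The estimates disagree by several mm, so I'll move closer and remeasure.

```bash
python3 - <<'E'
from h import *
c=pickle.load(open('w5.pkl','rb'));P=cloud(c);T=Ttool(c['obs'])
q=(P-np.array([.392,-.339,0]))@T[:3,:3]
for a in range(20,260,1):pass
m=(P[...,2]>.03)&(c['z_map']>0)&(c['img'][...,1]>1.4*c['img'][...,0].astype(float))&(q[...,1]<0)
k=q[m]; d=np.hypot(k[:,0],k[:,1]); i=d.argsort()[:5]; print(k[i].round(3).tolist()); print('maxy at |x|<.06',k[abs(k[:,0])<.06][:,1].max() if (abs(k[:,0])<.06).any() else None)
X=np.array([.392,-.339,0])-.09*T[:3,0]; print(X)
E
python3 go.py .446 -.411 .13 37
```

```text
[[-0.094, -0.035, -0.335], [-0.06, -0.13, -0.078], [-0.062, -0.129, -0.077], [-0.058, -0.131, -0.08], [-0.061, -0.13, -0.075]]
maxy at |x|<.06 -0.13082992002017088
[ 0.44601801 -0.41098391 -0.00060972]
shift [0.0145 0.0048 0.1175] rot [ 0.03 -0.24 -0.05] q6 -1.59 t 7.0833
```

servo_tool(series="1 0.005 0 0.03 0 0 0;1 0.01 0 0.065 0 0 0;1 0.015 0 0.1 0 0 0;1 0.015 0 0.115 0 0 0;1 0.015 0 0.115 0 0 0;1 0.015 0 0.115 0 0 0;1 0.015 0 0.115 0 0 0")

```text
time_s: 7.67
eef_pos: [0.444, -0.4154, 0.1372]
eef_rot: [0.002, 0.446, 0.895, -0.001]
wrist_force: [-0.4, 0.3, -0.5]
opening: 0.632
grasp_force: 64.3
```

```bash
cat > meas.py <<'E'
from h import *
import sys
# base rect with wrist, scene; and print shift to put TCP over it at height z
c=snap('wrist',sys.argv[1]);o=c['obs'];T=Ttool(o);print(o['eef_pos'],o['time_s'],T[:3,2].round(4))
r=rect(c,(.392,-.339),.06,float(sys.argv[2]));print(r)
q=(np.array([*r['c'],0])-T[:3,3])@T[:3,:3]; print('base in tool',q.round(4),'size')
E
python3 meas.py w6 .01
python3 - <<'E'
from h import *
c=snap('scene','s6'); print(rect(c,(.392,-.339)))
E
python3 go.py .392 -.34 .05 37
```

```text
[ 0.44396117 -0.4154254   0.13719104] 7.6667 [ 0.0023 -0.0031 -1.    ]
{'n': 5398, 'c': (0.3913, -0.3434), 'size': (83.7, 56.8), 'yaw': -52.83, 'z': np.float64(0.0115), 'cen': array([ 0.3913, -0.3437])}
base in tool [0.0897 0.0013 0.1368] size
{'n': 355, 'c': (0.3928, -0.3338), 'size': (87.0, 62.6), 'yaw': -53.08, 'z': np.float64(0.0138), 'cen': array([ 0.3925, -0.3345])}
shift [0.0923 0.0043 0.087 ] rot [-0.01  0.27  0.01] q6 -1.59 t 7.7667
```

servo_tool(series="1 0 0.001 0.03 0 0 0;1 0 0.001 0.06 0 0 0;1 0 0.001 0.09 0 0 0;1 0 0.001 0.1 0 0 0;1 0 0.001 0.1 0 0 0;1 0 0.001 0.1 0 0 0;1 0 0.001 0.1 0 0 0")

```text
time_s: 8.35
eef_pos: [0.4447, -0.4159, 0.0373]
eef_rot: [0.002, 0.446, 0.895, -0.001]
wrist_force: [-0.0, -0.4, -0.7]
opening: 0.632
grasp_force: 64.3
```

```bash
cat > held.py <<'E'
from h import *
import sys
c=pickle.load(open(sys.argv[1]+'.pkl','rb')); P=cloud(c); T=Ttool(c['obs']); q=(P-T[:3,3])@T[:3,:3]
hsv=cv2.cvtColor(c['img'],cv2.COLOR_RGB2HSV)
m=(np.abs(q[...,0])<.048)&(np.abs(q[...,1])<.0285)&(abs(q[...,2]+.0107)<.003)&(hsv[...,1]<60)&(hsv[...,2]>90)
E=c['T_tool_cam']; v,u=np.nonzero(m); d=rays(c,u,v)@E[:3,:3].T; z=np.median(q[m][:,2]); X=E[:3,3]+d*((z-E[2,3])/d[:,2])[:,None]
print('held',z.round(4),cv2.minAreaRect((X[:,:2]*1000).astype(np.float32)),X.min(0).round(4),X.max(0).round(4))
E
python3 meas.py w7 .01; python3 held.py w7; python3 held.py w6
```

```text
[ 0.44465105 -0.41586404  0.03726681] 8.35 [ 0.0024 -0.0034 -1.    ]
{'n': 13304, 'c': (0.3905, -0.3436), 'size': (84.5, 56.6), 'yaw': -52.49, 'z': np.float64(0.0113), 'cen': array([ 0.3907, -0.3439])}
base in tool [0.0905 0.0002 0.0369] size
held -0.0107 ((0.18840408325195312, 0.07682609558105469), (56.37425231933594, 85.70470428466797), 89.9331283569336) [-0.0426 -0.0281 -0.0107] [ 0.0431  0.0283 -0.0107]
held -0.0107 ((-0.2155303955078125, 0.29225921630859375), (56.85536193847656, 84.86273193359375), 89.98343658447266) [-0.0426 -0.0281 -0.0107] [ 0.0422  0.0287 -0.0107]
```

servo_tool(series="1 0.03 0 0 0 0.25 -0.3;1 0.06 0 0 0 0.25 -0.3;1 0.08 0 0 0 0.25 -0.3;1 0.09 0 0 0 0.25 -0.3;1 0.09 0 0 0 0.25 -0.3;1 0.09 0 0.01 0 0.25 -0.3;1 0.09 0 0.018 0 0.25 -0.3;1 0.09 0 0.022 0 0.25 -0.3;1 0.09 0 0.024 0 0.25 -0.3;1 0.09 0 0.024 0 0.25 -0.3")

```text
time_s: 9.23
eef_pos: [0.3894, -0.3426, 0.0102]
eef_rot: [-0.002, 0.444, 0.896, 0.001]
wrist_force: [0.2, -0.3, -0.1]
opening: 0.632
grasp_force: 64.4
```

Run:
```python
from h import *
c=snap('scene','s8'); o=ctrl.get_obs(); T=Ttool(o); print(T.round(4).tolist(), o['wrist_force'])
print('expected base', (np.array([.0905,.0002,0])))
```

```text
[[-0.6056, 0.7958, -0.0029, 0.3894], [0.7958, 0.6056, 0.0038, -0.3427], [0.0048, -0.0, -1.0, 0.0103], [0.0, 0.0, 0.0, 1.0]] [ 0.25714009 -0.18322981 -0.8758411 ]
expected base [0.0905 0.0002 0.    ]
```

servo_tool(series="1 -0.001 0 0 0 -0.25 0;1 -0.001 0 0.001 0 -0.25 0;1 -0.001 0 0.001 0 -0.25 0;1 -0.001 0 0.001 0 -0.25 0")

```text
time_s: 9.62
eef_pos: [0.3902, -0.3435, 0.01]
eef_rot: [0.0, 0.444, 0.896, -0.0]
wrist_force: [-0.5, 0.6, 3.2]
opening: 0.632
grasp_force: 64.8
```

Light contact (3 N), with the position right on target. Releasing with a small opening, lifting, and checking.

servo_tool(series="0.2 0 0 0 0 0 0;-0.1 0 0 0 0 0 0;-0.4 0 0 0 0 0 0;-0.4 0 0 0 0 0 0;-0.4 0 0 0 0 0 0;-0.4 0 0 -0.02 0 0 0;-0.4 0 0 -0.05 0 0 0;-0.4 -0.03 0 -0.08 0 0 0;-0.4 -0.06 0 -0.11 0 0 0;-0.4 -0.06 0 -0.11 0 0 0;-0.4 -0.06 0 -0.11 0 0 0;-0.4 -0.06 0 -0.11 0 0 0")

```text
time_s: 10.62
eef_pos: [0.4257, -0.3901, 0.1188]
eef_rot: [-0.001, 0.444, 0.896, 0.0]
wrist_force: [-0.3, 0.2, -0.9]
opening: 0.703
grasp_force: 0.0
```

Run:
```python
from h import *
c=snap('wrist','w9');o=c['obs'];print(o['eef_pos'])
print(rect(c,(.391,-.3435),.06,.02,.005)); print(rect(c,(.391,-.3435),.06,.01,.004))
s=snap('scene','s9'); print(rect(s,(.392,-.339),.06,.02,.006))
a=cv2.resize(s['img'][100:160,200:280],None,fx=5,fy=5,interpolation=2)
cv2.imwrite('pics/m9.png',np.hstack([a,cv2.resize(c['img'][20:270,220:420],None,fx=1.2,fy=1.2)])[:,:,::-1])
```

```text
[ 0.42567441 -0.39008063  0.11881465]
{'n': 6485, 'c': (0.3916, -0.3437), 'size': (84.1, 56.8), 'yaw': -52.64, 'z': np.float64(0.0211), 'cen': array([ 0.3911, -0.3433])}
{'n': 321, 'c': (0.4042, -0.3599), 'size': (15.7, 13.1), 'yaw': -52.51, 'z': np.float64(0.0131), 'cen': array([ 0.4044, -0.3601])}
{'n': 384, 'c': (0.3932, -0.3338), 'size': (87.3, 63.1), 'yaw': -53.19, 'z': np.float64(0.0213), 'cen': array([ 0.3934, -0.3336])}
```

View pics/m9.png

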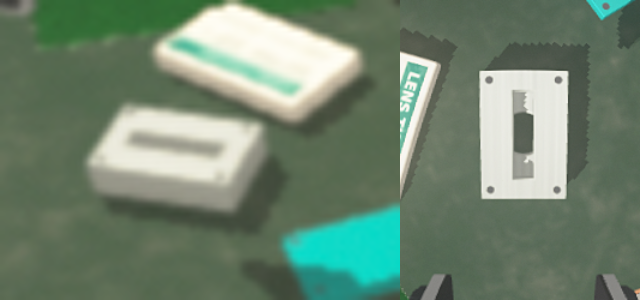

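The left crop shows the slotted plate flush on the base with continuous side faces; the right one shows the round opening centred under the slot. Next is the plain plate.

```bash
python3 go.py .478 -.136 .15 13.2
```

```text
shift [ 0.1693  0.1955 -0.0316] rot [-0.04 -0.24 24.08] q6 -1.6 t 10.7167
```

servo_tool(series="-1 0.025 0.028 -0.032 0 0 4;-1 0.05 0.056 -0.032 0 0 8;-1 0.075 0.084 -0.032 0 0 12;-1 0.1 0.112 -0.032 0 0 16;-1 0.125 0.14 -0.032 0 0 20;-1 0.15 0.17 -0.032 0 0 24;-1 0.169 0.196 -0.032 0 0 24;-1 0.169 0.196 -0.032 0 0 24;-1 0.169 0.196 -0.032 0 0 24;-1 0.169 0.196 -0.032 0 0 24")

```text
time_s: 11.55
eef_pos: [0.4789, -0.1374, 0.1507]
eef_rot: [-0.001, 0.62, 0.784, -0.0]
wrist_force: [-0.1, -0.8, 0.0]
opening: 0.995
grasp_force: 0.0
```

```bash
python3 - <<'E'
from h import *
c=snap('wrist','w10');o=c['obs'];print(o['eef_pos']); r=rect(c,(.478,-.134),.075);print(r)
P=cloud(c);T=Ttool(o);q=(P-np.array([*r['c'],0]))@T[:3,:3]
m=(P[...,2]>.02)&(P[...,2]<.3)&(c['z_map']>0)&(((P-T[:3,3])@T[:3,:3])[...,2]>.02)
k=q[m];d=np.hypot(k[:,0],k[:,1]);print('obstacles near',k[d.argsort()[:4]].round(3).tolist())
E
python3 go.py .478 -.136 .04 13.2
```

```text
[ 0.47892013 -0.1373927   0.15072439]
{'n': 4990, 'c': (0.4833, -0.14), 'size': (84.0, 56.4), 'yaw': -76.75, 'z': np.float64(0.0114), 'cen': array([ 0.4831, -0.1386])}
obstacles near [[-0.042, 0.066, -0.033], [-0.043, 0.066, -0.035], [-0.043, 0.066, -0.026], [-0.042, 0.067, -0.056]]
shift [ 0.0022 -0.0004  0.111 ] rot [-0.07 -0.03  0.06] q6 -0.75 t 11.6
```

View pics/w10.png

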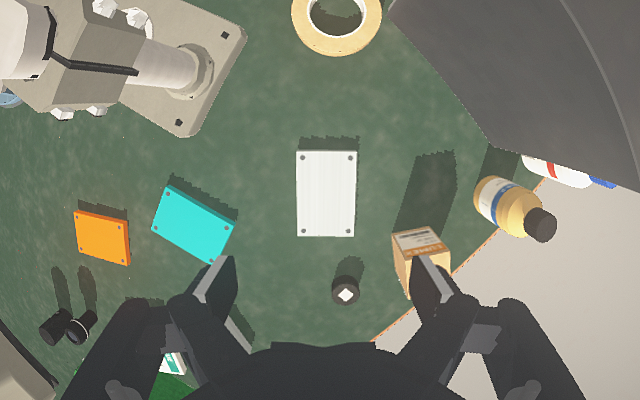

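The plain plate is at (326,193), the carton at (420,255) and the cabinet is clear of the path. The carton is close to the right finger, so I'll narrow the opening before going down.

servo_tool(series="-0.45 -0.0035 0.004 0.03 0 0 0;-0.45 -0.0035 0.004 0.06 0 0 0;-0.45 -0.0035 0.004 0.09 0 0 0;-0.45 -0.0035 0.004 0.1 0 0 0;-0.45 -0.0035 0.004 0.1 0 0 0;-0.45 -0.0035 0.004 0.1 0 0 0")

```text
time_s: 12.1
eef_pos: [0.4843, -0.141, 0.0518]
eef_rot: [-0.0, 0.621, 0.784, -0.0]
wrist_force: [0.9, 0.6, 1.4]
opening: 0.727
grasp_force: 0.0
```

```bash
python3 - <<'E'
from h import *
c=snap('wrist','w11');o=c['obs'];T=Ttool(o);print(o['eef_pos'],o['opening'],o['wrist_force'],T[:3,2]); r=rect(c,(.483,-.139),.055);print(r)
q=(np.array([*r['c'],0])-T[:3,3])@T[:3,:3];print(q)
E
python3 go.py .4833 -.14 0 13.25
```

```text
[ 0.48425194 -0.14096632  0.0517878 ] 0.727305058445353 [0.85935799 0.61944533 1.3890515 ] [-9.30646250e-04  4.33040951e-04 -9.99999473e-01]
{'n': 10643, 'c': (0.4832, -0.1401), 'size': (85.2, 56.4), 'yaw': -76.82, 'z': np.float64(0.0111), 'cen': array([ 0.4825, -0.1371])}
[ 0.00105077 -0.00078457  0.05178913]
shift [ 0.0017 -0.0016  0.0528] rot [ 0.06  0.06 -0.03] q6 -0.75 t 12.15
```

servo_tool(series="-0.45 0.001 -0.001 0.02 0 0 0;-0.45 0.001 -0.001 0.035 0 0 0;-0.45 0.001 -0.001 0.045 0 0 0;-0.45 0.001 -0.001 0.05 0 0 0;-0.45 0.001 -0.001 0.051 0 0 0;1 0.001 -0.001 0.051 0 0 0;1 0.001 -0.001 0.051 0 0 0;1 0.001 -0.001 0.051 0 0 0;1 0.001 -0.001 0.051 0 0 0;1 0.001 -0.001 0.051 0 0 0")

```text
time_s: 12.98
eef_pos: [0.4842, -0.1399, 0.0018]
eef_rot: [0.001, 0.621, 0.784, 0.0]
wrist_force: [-1.1, -0.0, 7.1]
opening: 0.63
grasp_force: 63.9
```

servo_tool(series="1 0 0 -0.03 0 0 0;1 0 0 -0.07 0 0 0;1 0 0 -0.11 0 0 0;1 0 0 -0.14 0 0 0;1 0 0 -0.14 0 0 0;1 0 0 -0.14 0 0 0")

```text
time_s: 13.48
eef_pos: [0.4847, -0.1401, 0.1428]
eef_rot: [0.002, 0.621, 0.784, 0.0]
wrist_force: [0.1, 0.8, -1.2]
opening: 0.633
grasp_force: 64.1
```

```bash
python3 - <<'E'
from h import *
snap('wrist','w12')
E
python3 held.py w12; python3 go.py .446 -.416 .14 37.4
```

```text
held -0.0089 ((0.8497734069824219, -0.023670196533203125), (83.6932601928711, 58.38853454589844), 0.05009935051202774) [-0.041  -0.0292 -0.0089] [ 0.0427  0.0292 -0.0089]
shift [-0.2607 -0.0998  0.0008] rot [  0.03   0.04 -24.12] q6 -0.75 t 13.5333
```

servo_tool(series="1 -0.035 -0.013 0 0 0 -4;1 -0.07 -0.027 0 0 0 -8;1 -0.105 -0.04 0 0 0 -12;1 -0.14 -0.053 0 0 0 -16;1 -0.175 -0.067 0 0 0 -20;1 -0.21 -0.08 0 0 0 -24;1 -0.245 -0.093 0.01 0 0 -24.1;1 -0.261 -0.1 0.04 0 0 -24.1;1 -0.261 -0.1 0.07 0 0 -24.1;1 -0.261 -0.1 0.09 0 0 -24.1;1 -0.261 -0.1 0.09 0 0 -24.1;1 -0.261 -0.1 0.09 0 0 -24.1")

```text
time_s: 14.53
eef_pos: [0.4442, -0.4141, 0.0473]
eef_rot: [-0.003, 0.443, 0.896, 0.002]
wrist_force: [-0.6, -0.2, -0.6]
opening: 0.631
grasp_force: 64.1
```

```bash
python3 meas.py w13 .02; sed -i 's/abs(q\[...,2\]+.0107)/abs(q[...,2]+.0095)/' held.py; python3 held.py w13; python3 go.py .3911 -.3435 .04 37.3
```

```text
[ 0.44416422 -0.41412934  0.04730611] 14.5333 [-0.0041  0.0058 -1.    ]
{'n': 12909, 'c': (0.391, -0.3436), 'size': (84.3, 56.5), 'yaw': -52.6, 'z': np.float64(0.021), 'cen': array([ 0.3911, -0.344 ])}
base in tool [0.088  0.0005 0.0479] size
held -0.0089 ((1.0002174377441406, 0.5011100769042969), (84.11280059814453, 57.179412841796875), 0.058032408356666565) [-0.0411 -0.0281 -0.0089] [ 0.0431  0.0291 -0.0089]
shift [0.0901 0.0005 0.0098] rot [ 0.01 -0.16  0.09] q6 -1.6 t 14.5833
```

servo_tool(series="1 0.03 0 0 0 0 0;1 0.06 0 0 0 0 0;1 0.08 0 0 0 0 0;1 0.087 0 0 0 0 0;1 0.087 0 0 0 0 0;1 0.087 0 0.01 0 0 0;1 0.087 0 0.018 0 0 0;1 0.087 0 0.022 0 0 0;1 0.087 0 0.022 0 0 0;1 0.087 0 0.022 0 0 0")

```text
time_s: 15.42
eef_pos: [0.393, -0.3473, 0.0279]
eef_rot: [-0.001, 0.443, 0.896, 0.0]
wrist_force: [0.0, 0.4, -1.6]
opening: 0.633
grasp_force: 64.1
```

```bash
python3 go.py .3916 -.3444 .0222 37.35
```

```text
shift [0.0032 0.0006 0.0057] rot [ 0.   -0.08  0.02] q6 -1.6 t 15.4167
```

servo_tool(series="1 0.003 0.0005 0 0 0 0;1 0.003 0.0005 0.003 0 0 0;1 0.003 0.0005 0.005 0 0 0;1 0.003 0.0005 0.005 0 0 0;1 0.003 0.0005 0.005 0 0 0")

```text
time_s: 15.83
eef_pos: [0.3916, -0.3445, 0.0236]
eef_rot: [-0.0, 0.443, 0.896, 0.0]
wrist_force: [0.3, -0.0, -0.6]
opening: 0.628
grasp_force: 64.1
```

servo_tool(series="1 0 0 0.001 0 0 0;1 0 0 0.0015 0 0 0;1 0 0 0.0015 0 0 0")

```text
time_s: 16.08
eef_pos: [0.3917, -0.3446, 0.0222]
eef_rot: [0.0, 0.443, 0.896, -0.0]
wrist_force: [0.3, -0.4, -0.9]
opening: 0.624
grasp_force: 64.1
```

servo_tool(series="1 0 0 0.001 0 0 0;1 0 0 0.001 0 0 0;0.2 0 0 0.001 0 0 0;-0.1 0 0 0.001 0 0 0;-0.4 0 0 0.001 0 0 0;-0.4 0 0 0.001 0 0 0;-0.4 0 0 0.001 0 0 0;-0.4 0 0 -0.02 0 0 0;-0.4 -0.02 0 -0.05 0 0 0;-0.4 -0.06 0 -0.09 0 0 0;-0.4 -0.06 0 -0.11 0 0 0;-0.4 -0.06 0 -0.11 0 0 0")

```text
time_s: 17.08
eef_pos: [0.4321, -0.3979, 0.1396]
eef_rot: [0.006, 0.443, 0.896, -0.003]
wrist_force: [0.1, -0.4, 0.1]
opening: 0.699
grasp_force: 0.0
```

```bash
python3 - <<'E'
from h import *
c=snap('wrist','w14');o=c['obs'];print(o['eef_pos'])
print(rect(c,(.391,-.3435),.06,.03,.005))
s=snap('scene','s14'); print(rect(s,(.392,-.339),.06,.03,.006))
a=cv2.resize(s['img'][100:160,200:280],None,fx=5,fy=5,interpolation=2)
cv2.imwrite('pics/m14.png',np.hstack([a,cv2.resize(c['img'][20:270,220:420],None,fx=1.2,fy=1.2)])[:,:,::-1])
E
python3 go.py .446 -.416 .34 66
```

```text
[ 0.4320622  -0.3979152   0.13964179]
{'n': 7054, 'c': (0.393, -0.345), 'size': (83.5, 56.4), 'yaw': -52.7, 'z': np.float64(0.0312), 'cen': array([ 0.393 , -0.3447])}
{'n': 397, 'c': (0.395, -0.3344), 'size': (86.3, 62.0), 'yaw': -52.21, 'z': np.float64(0.0333), 'cen': array([ 0.3951, -0.3346])}
shift [-2.900e-02 -1.000e-04 -2.063e-01] rot [ -0.05   0.19 -28.63] q6 -1.6 t 17.1833
```

View pics/m14.png

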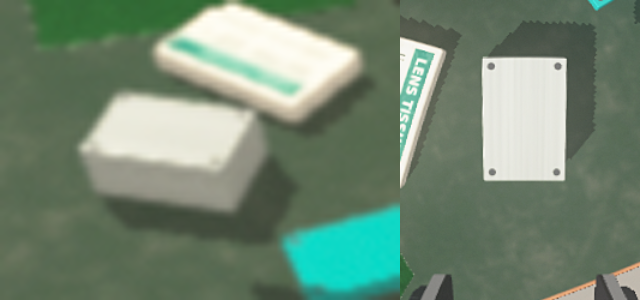

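The pile looks square, with the top plate's edges in line with the faces below. Now for the wide mount: lift, cross over, and look from above.

servo_tool(series="-0.4 0 0 -0.04 0 0 0;-0.4 0 0 -0.08 0 0 0;-0.4 0 0 -0.12 0 0 0;-0.4 0 0.01 -0.16 0 0 0;-0.4 0.02 0.03 -0.2 0 0 0;-0.4 0.05 0.05 -0.21 0 0 0;-0.4 0.08 0.07 -0.21 0 0 0;-0.4 0.11 0.09 -0.21 0 0 0;-0.4 0.14 0.11 -0.21 0 0 0;-0.4 0.17 0.13 -0.21 0 0 0;-0.4 0.2 0.15 -0.21 0 0 0;-0.4 0.23 0.17 -0.21 0 0 0")

```text
time_s: 18.18
eef_pos: [0.4222, -0.1041, 0.3401]
eef_rot: [-0.002, 0.443, 0.896, 0.0]
wrist_force: [0.1, 0.6, 0.9]
opening: 0.704
grasp_force: 0.0
```

```bash
python3 go.py .447 .314 .16 37.4
```

```text
shift [0.3167 0.2736 0.1807] rot [-0.07 -0.18 -0.04] q6 -1.17 t 18.1833
```

servo_tool(series="-0.4 0.03 0.026 0 0 0 0;-0.4 0.06 0.052 0 0 0 0;-0.4 0.09 0.078 0 0 0 0;-0.4 0.12 0.104 0 0 0 0;-0.4 0.15 0.13 0 0 0 0;-0.4 0.18 0.155 0 0 0 0;-0.4 0.21 0.18 0.02 0 0 0;-0.4 0.24 0.207 0.04 0 0 0;-0.4 0.27 0.233 0.06 0 0 0;-0.4 0.295 0.255 0.085 0 0 0;-0.4 0.317 0.274 0.11 0 0 0;-0.4 0.317 0.274 0.14 0 0 0")

```text
time_s: 19.18
eef_pos: [0.4477, 0.3163, 0.2003]
eef_rot: [-0.0, 0.442, 0.897, 0.001]
wrist_force: [0.3, -0.5, 0.6]
opening: 0.702
grasp_force: 0.0
```

servo_tool(series="-0.4 0 0 0.04 0 0 0;-0.4 0 0 0.08 0 0 0;-0.4 0 0 0.1 0 0 0;-0.4 0 0 0.1 0 0 0;-0.4 0 0 0.1 0 0 0")

```text
time_s: 19.6
eef_pos: [0.4467, 0.3112, 0.1]
eef_rot: [-0.002, 0.443, 0.896, -0.002]
wrist_force: [0.4, -0.1, 1.2]
opening: 0.697
grasp_force: 0.0
```

Run:
```python
from h import *
c=snap('wrist','w15');o=c['obs'];T=Ttool(o);print(o['eef_pos'],o['opening']); r=rect(c,(.447,.314),.04,.018,.004,bare=False);print(r)
print(((np.array([*r['c'],0])-T[:3,3])@T[:3,:3]).round(4))
```

```text
[0.44673476 0.31115259 0.10001617] 0.6971401784974683
{'n': 1899, 'c': (0.4468, 0.3141), 'size': (37.5, 37.5), 'yaw': -52.53, 'z': np.float64(0.0184), 'cen': array([0.4467, 0.3142])}
[0.0022 0.0024 0.1   ]
```

servo_tool(series="-0.4 0.002 0.002 0.03 0 0 0;-0.4 0.002 0.002 0.06 0 0 0;-0.4 0.002 0.002 0.08 0 0 0;-0.4 0.002 0.002 0.089 0 0 0;-0.4 0.002 0.002 0.092 0 0 0;-0.4 0.002 0.002 0.092 0 0 0;1 0.002 0.002 0.092 0 0 0;1 0.002 0.002 0.092 0 0 0;1 0.002 0.002 0.092 0 0 0;1 0.002 0.002 0.092 0 0 0;1 0.002 0.002 0.092 0 0 0;1 0.002 0.002 0.092 0 0 0")

```text
time_s: 20.65
eef_pos: [0.4509, 0.3155, 0.0127]
eef_rot: [0.001, 0.443, 0.896, 0.001]
wrist_force: [-2.2, -1.1, 8.6]
opening: 0.395
grasp_force: 58.9
```

servo_tool(series="1 0 0 -0.03 0 0 0;1 0 0 -0.07 0 0 0;1 0 0 -0.11 0 0 0;1 0 0 -0.15 0 0 0;1 0 0 -0.19 0 0 0;1 0 0 -0.23 0 0 0;1 0 0 -0.27 0 0 0;1 0 0 -0.31 0 0 0;1 0 0 -0.33 0 0 0;1 0 0 -0.33 0 0 0")

```text
time_s: 21.48
eef_pos: [0.4515, 0.3158, 0.3485]
eef_rot: [0.004, 0.443, 0.896, 0.005]
wrist_force: [0.3, -0.1, 1.3]
opening: 0.392
grasp_force: 60.1
```

```bash
cat > heldm.py <<'E'
from h import *
import sys
c=snap('wrist',sys.argv[1]);o=c['obs'];P=cloud(c);T=Ttool(o);q=(P-T[:3,3])@T[:3,:3]
hsv=cv2.cvtColor(c['img'],cv2.COLOR_RGB2HSV)
m=(np.abs(q[...,0])<.03)&(np.abs(q[...,1])<.022)&(q[...,2]>-.03)&(q[...,2]<.02)&(hsv[...,2]>90)
z=np.percentile(q[m][:,2],10); k=q[m&(abs(q[...,2]-z)<.003)]
print('held',z.round(4),len(k),cv2.minAreaRect((k[:,:2]*1000).astype(np.float32)),np.linalg.lstsq(np.c_[k[:,:2],np.ones(len(k))],k[:,2],rcond=None)[0].round(3))
E
python3 heldm.py w16; python3 go.py .446 -.416 .34 37.4
```

```text
held -0.0071 3919 ((2.3573875427246094, -2.3945083618164062), (38.01731491088867, 42.295040130615234), 15.878373146057129) [ 0.     0.001 -0.006]
shift [-0.5784 -0.4477  0.0025] rot [ 0.47  0.12 -0.01] q6 -0.26 t 21.5333
```

Run:
```python
from h import *
c=pickle.load(open('w16.pkl','rb'));T=Ttool(c['obs']);q=(cloud(c)-T[:3,3])@T[:3,:3]
hsv=cv2.cvtColor(c['img'],cv2.COLOR_RGB2HSV)
m=((np.abs(q[...,0])<.03)&(np.abs(q[...,1])<.025)&(abs(q[...,2]+.0065)<.003)&(hsv[...,1]>60)).astype(np.uint8)
n,l,st,_=cv2.connectedComponentsWithStats(m); m=l==1+np.argmax(st[1:,4]); v,u=np.nonzero(m)
E=c['T_tool_cam'];d=rays(c,u,v)@E[:3,:3].T;X=(E[:3,3]+d*((-.0065-E[2,3])/d[:,2])[:,None])[:,:2]*1000
print(len(u),X.min(0),X.max(0),cv2.minEnclosingCircle(X.astype(np.float32)),X.mean(0), T[:3,2])
```

```text
3539 [-16.19887118 -16.98092352] [21.84009069 17.1572974 ] ((2.6377336978912354, 0.26622796058654785), 19.30241584777832) [3.5474269  0.12141544] [ 0.01231508  0.00513406 -0.99991099]
```

servo_tool(series="1 -0.03 -0.023 0 0 0 0;1 -0.06 -0.046 0 0 0 0;1 -0.09 -0.069 0 0 0 0;1 -0.12 -0.092 0 0 0 0;1 -0.15 -0.116 0 0 0 0;1 -0.18 -0.139 0 0 0 0;1 -0.21 -0.162 0 0 0 0;1 -0.24 -0.185 0 0 0 0;1 -0.27 -0.209 0 0 0 0;1 -0.3 -0.232 0 0 0 0;1 -0.33 -0.255 0 0 0 0;1 -0.36 -0.278 0 0 0 0")

```text
time_s: 22.53
eef_pos: [0.4458, -0.1415, 0.3391]
eef_rot: [-0.001, 0.443, 0.896, 0.0]
wrist_force: [1.0, 0.3, 0.2]
opening: 0.399
grasp_force: 60.0
```

```bash
python3 go.py .446 -.416 .12 37.4
```

```text
shift [-0.2186 -0.1664  0.2188] rot [-0.02 -0.08 -0.03] q6 -1.21 t 22.5333
```

servo_tool(series="1 -0.03 -0.023 0 0 0 0;1 -0.06 -0.046 0 0 0 0;1 -0.09 -0.068 0.01 0 0 0;1 -0.12 -0.091 0.03 0 0 0;1 -0.15 -0.114 0.05 0 0 0;1 -0.18 -0.137 0.07 0 0 0;1 -0.205 -0.156 0.095 0 0 0;1 -0.218 -0.166 0.125 0 0 0;1 -0.218 -0.166 0.165 0 0 0;1 -0.218 -0.166 0.205 0 0 0;1 -0.218 -0.166 0.22 0 0 0;1 -0.218 -0.166 0.22 0 0 0")

```text
time_s: 23.53
eef_pos: [0.444, -0.4101, 0.1132]
eef_rot: [-0.006, 0.443, 0.896, 0.003]
wrist_force: [0.3, 0.6, -0.5]
opening: 0.396
grasp_force: 60.0
```

```bash
python3 meas.py w17 .03; python3 go.py .392 -.345 .06 37.4
```

```text
[ 0.44401165 -0.41008101  0.11319612] 23.5333 [-0.0073  0.0101 -0.9999]
{'n': 8670, 'c': (0.3928, -0.3447), 'size': (83.4, 56.3), 'yaw': -52.64, 'z': np.float64(0.0313), 'cen': array([ 0.393 , -0.3449])}
base in tool [ 0.0816 -0.0011  0.1142] size
shift [ 0.0852 -0.002   0.0573] rot [ 0.01 -0.41 -0.04] q6 -1.59 t 23.5833
```

servo_tool(series="1 0.025 -0.001 0.01 0 0 0;1 0.05 -0.001 0.02 0 0 0;1 0.07 -0.001 0.03 0 0 0;1 0.081 -0.001 0.04 0 0 0;1 0.081 -0.001 0.05 0 0 0;1 0.081 -0.001 0.05 0 0 0;1 0.081 -0.001 0.05 0 0 0;1 0.081 -0.001 0.05 0 0 0")

```text
time_s: 24.25
eef_pos: [0.3985, -0.352, 0.0716]
eef_rot: [0.001, 0.443, 0.896, -0.001]
wrist_force: [0.7, -0.5, 0.5]
opening: 0.39
grasp_force: 60.0
```

```bash
python3 go.py .3944 -.3468 .0435 37.4
```

```text
shift [ 0.0067 -0.0001  0.0281] rot [-0.01  0.17 -0.03] q6 -1.6 t 24.25
```

servo_tool(series="1 0.007 0 0.01 0 0 0;1 0.007 0 0.018 0 0 0;1 0.007 0 0.024 0 0 0;1 0.007 0 0.026 0 0 0;1 0.007 0 0.026 0 0 0;1 0.007 0 0.026 0 0 0")

```text
time_s: 24.75
eef_pos: [0.3931, -0.3447, 0.0438]
eef_rot: [-0.0, 0.443, 0.896, 0.0]
wrist_force: [-0.4, -0.1, 0.2]
opening: 0.401
grasp_force: 60.0
```

servo_tool(series="1 0 0 0.001 0 0 0;1 0 0 0.002 0 0 0;1 0 0 0.002 0 0 0")

```text
time_s: 25.0
eef_pos: [0.3933, -0.345, 0.0427]
eef_rot: [0.0, 0.443, 0.896, -0.0]
wrist_force: [-1.2, 1.8, 4.0]
opening: 0.393
grasp_force: 60.6
```

servo_tool(series="0.6 0 0 0 0 0 0;0.3 0 0 0 0 0 0;0 0 0 0 0 0 0;-0.3 0 0 0 0 0 0;-0.3 0 0 0 0 0 0;-0.3 0 0 0 0 0 0;-0.3 0 0 -0.02 0 0 0;-0.3 0 0 -0.05 0 0 0;-0.3 -0.03 0 -0.09 0 0 0;-0.3 -0.06 0 -0.11 0 0 0;-0.3 -0.06 0 -0.11 0 0 0;-0.3 -0.06 0 -0.11 0 0 0")

```text
time_s: 26.0
eef_pos: [0.4311, -0.3949, 0.1546]
eef_rot: [0.002, 0.443, 0.896, -0.001]
wrist_force: [0.7, 0.5, -0.3]
opening: 0.648
grasp_force: 0.0
```

Run:
```python
from h import *
c=snap('wrist','w18');o=c['obs'];print(o['eef_pos'],o['wrist_force'],o['opening'])
print(rect(c,(.393,-.345),.03,.048,.005,bare=False)); print(rect(c,(.393,-.345),.06,.03,.004))
s=snap('scene','s18')
a=cv2.resize(s['img'][100:160,200:280],None,fx=5,fy=5,interpolation=2)
cv2.imwrite('pics/m18.png',np.hstack([a,cv2.resize(c['img'][20:270,220:420],None,fx=1.2,fy=1.2)])[:,:,::-1])
```

```text
[ 0.43113706 -0.39493153  0.1545903 ] [ 0.74767106  0.48616631 -0.29989911] 0.6479520009095444
{'n': 1758, 'c': (0.3936, -0.3444), 'size': (37.4, 37.0), 'yaw': 37.43, 'z': np.float64(0.0487), 'cen': array([ 0.3936, -0.344 ])}
{'n': 4449, 'c': (0.3929, -0.3444), 'size': (82.8, 56.7), 'yaw': -52.6, 'z': np.float64(0.0314), 'cen': array([ 0.3924, -0.3442])}
```

View pics/m18.png

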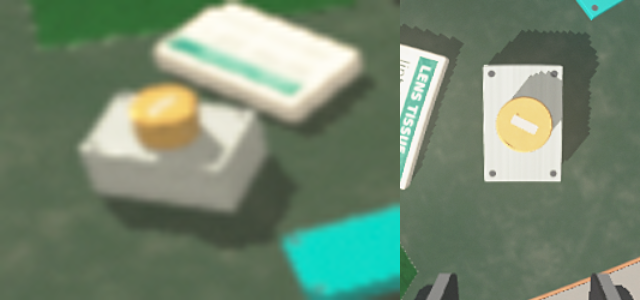

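The mount stands upright, face up, on the middle of a square pile, measured about 1 mm off the plate's centre. The gripper is clear, so I'm handing in.

```bash
python3 -c "
from bench import ctrl
print(ctrl.hand_in())"
```

```text
the job is handed in; nothing more can be done
None
```

The riser is built and handed in at about 26 s: slotted plate on the round-opening plate, plain plate on top, edges flush to about 2 mm, and the wide mount upright, face up, about 1 mm from the top plate's centre; the hand-in gave no verdict.

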